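# Pack up the overhanging end of a marble strip before drilling

### The arm

A 6-joint arm with a two-finger parallel gripper is mounted at the origin on the work surface. World frame = base frame: x ahead of the robot, y to its left, z up, the work surface at z = 0. Lengths are in m, angles in degrees, forces in N, time in s.
With the tool pointing down it reaches from about 0.35 to 0.875 m from the base axis. Payload 4.2 kg.
Tool frame: the origin (TCP) lies on the front face of the gripper's body, between the roots of the fingers; the fingertips stand 70 mm ahead of it and the grasp point (between the pads) lies 51 mm ahead of it; z points along the fingers, y is the line along which they close (so a half turn about z gives the same grasp; the last joint's range is limited). The gripper opens to 87 mm and grips with 3 to 60 N. Pads are 19 mm wide; open, the fingers measure 117 mm over their backs; the gripper's body (75 mm by 190 mm) begins 51 mm behind the grasp point.
Start: joints at [-56.574, 22.042, 0.453, 0, -68.411, -14.817], TCP at [0.199, -0.592, 0.292] pointing down, gripper open.
Joint ranges: [-179.83, 179.83], [-69.29, 118.12], [-61.27, 80.66], [-181.25, 117.63], [-171.15, -9.14], [-177.46, 177.46]. Speed limits (degrees/s): [159.86, 159.86, 180, 180, 180, 180].

### API

Orientations are given as a 3x3 rotation matrix whose columns are the frame's x, y, z axes.
In Python, from station import r gives the robot as it stands.
- The arm moves only by the shell command python3 -m pendant 'ROWS' [OPENING]. ROWS is JSON, a list of rows, each a list of 2 entries, a list of its own where there are three numbers: the shift along the tool's x, y, z in mm, then the turn, a rotation vector about the tool's x, y, z in rad. A call has 1 to 10 rows; each row is the pose to reach, as a shift and turn from the pose commanded when the call began, along the tool's axes at that moment; what a row does not reach only later rows make up. A row lasts 1/10 s, in which the tool goes at most 50 mm and 8.59 degrees, less where a joint would pass 70% of its speed; a pose out of reach is approached as far as the arm can. A call with a gripper value outside its range is refused whole. OPENING is the opening, from 0 (shut) to 1 (fully open), set as the call begins (- or left out, the last holds). The fingers move at their own pace and stop on an object; the grip force is fixed at half the most. Time passes only in rows, so rows that repeat a pose let the fingers close. It gives the time, the measured TCP pose, the force, the opening and the grip force at its end, in the units of the state.
- r.sense(): the state, without advancing time (a new reading comes with each control period).
- r.capture(name): name is "scene" or "top" or "wrist"; returns a dict with "frame" (420x560x3 uint8, red, green, blue), "vertical_fov" (degrees; the focal length in pixels is half the picture's height over the tangent of half this angle, whatever the lens; pixels are square), "cx", "cy" (the principal point, pixels), "distortion" ([k1, k2, p1, p2, k3] as OpenCV has them; the pictures are not rectified), "rvec" (rotation vector, rad) and "tvec" (3), from world to camera coordinates, as OpenCV has them. Camera axes: x right, y down, z forward; pixel columns grow to the right and rows downward; lengths in m; the calibration is good to about 2 mm. A picture is of the moment at which its call begins. There is no depth.
- r.finish_job(): hands the job in; it is judged then, once.
The state is a dict: "time_s": time; "joints": joint angles; "joint_velocities": joint speeds; "effort": joint torques, N m; "tcp_pos": TCP position; "ee_rot": TCP orientation; "wrist_force": force on the tool from outside, world axes, zero at the start; "moment": the same for the moment, N m; "gripper_width": opening from 0.0 (shut) to 1.0 (fully open); "gripper_force": force on a finger pad.
Only numpy, scipy, OpenCV 4.12 (cv2) and the standard library are available. Lean on these libraries where they do the work, as an engineer would, in place of code of your own. Each camera call takes 0.05 s, during which the arm holds its last target. There are 200 camera calls.

### The job

The marble strip is clamped at one end only: before it is drilled, pack it up under the drilling cross so that it cannot give under the drill. Choose the two packers (one thin, one thick) whose combined thickness fills the gap snugly without forcing, stack them and slide them in flat beneath the cross, square to the strip and right across to about its far edge with their tails left showing on the robot's side. Then press firmly on the cross with the fingertips (about 10 N) so that the strip bears on the pack, and leave it; never force or strike the work, and leave the bottle, offcut, spanner, brush and core bit where they are.

Things in the scene. Friction and masses are not known exactly. Their poses are not given: they have to be found in the camera images.
- rest: Fixed clamped work: white marble strip 320 x 90 x 20 mm, level, one end strapped on a low green levelling block, the other end free. Origin: on the bench straight below the black drilling cross on the strip's top. x across the strip (it spans -45 to +45 mm), away from the robot; y along it towards the block (free end at y -60 mm, open below from -60 to +120 mm); z up.
- mouth (a point): Point on the bench below the strip's near long edge, in line with the cross (x = -45 mm of the work): the pack goes in here, along +x. The block is set by a screw to any height, so the strip's underside is 24.7 to 32 mm above the bench; no pose here tells how high. Feel for it: touch the strip's top, the underside is 20 mm lower.
- block (a point): Point on the bench below the steel strap, middle of the levelling block (150 x 130 mm; strap studs up to 90 mm high). The strip is bedded on rubber here: it never lifts; pressed on the cross it stays put up to 3 N, then its free end dips on a spring, 2.7 mm at the cross at about 5 N, where it meets a stop.
- packer8: blue plastic packer, a flat plate 140 x 50 x 8 mm (thickness 8 mm), 56 g, lying flat. Origin: middle of its underside; x along the 140 mm length, y across the 50 mm width, z up.
- packer10: yellow plastic packer, a flat plate 140 x 50 x 10 mm (thickness 10 mm), 70 g, lying flat. Origin: middle of its underside; x along the 140 mm length, y across the 50 mm width, z up.
- packer16: red plastic packer, a flat plate 140 x 50 x 16 mm (thickness 16 mm), 112 g, lying flat. Origin: middle of its underside; x along the 140 mm length, y across the 50 mm width, z up.
- packer20: green plastic packer, a flat plate 140 x 50 x 20 mm (thickness 20 mm), 140 g, lying flat. Origin: middle of its underside; x along the 140 mm length, y across the 50 mm width, z up.
- bottle: white plastic bottle standing on the bench, 68 mm wide, 190 mm high; origin at the middle of its foot. Bystander.
- offcut: marble offcut 65 x 120 x 30 mm lying on the bench; origin at the middle of its underside. Bystander.
- spanner: steel spanner 190 mm long lying on the bench along its x. Bystander.
- brush: bench brush 200 mm long lying on the bench along its x. Bystander.
- corebit: steel core drill bit standing on the bench, 44 mm wide, 140 mm high; origin at the middle of its foot. Bystander.
Things that resemble listed ones, but are neither listed nor needed, are in the scene too. Of the things that look like the packer8, the smaller one is meant. Several things look just like the packer16: the one meant starts farthest to the robot's right.

How it is judged (in metres and radians):
On the way, in this order (a step that is already met when the one before it is completed fails the run):
1. a thin and a thick packer lie flat under the drilling cross (((x of packer8 in the frame of rest between -0.045 and 0.02 m and y of packer8 in the frame of rest between -0.025 and 0.025 m and z of packer8 in the frame of rest below 0.026 m and angle between packer8's own z axis and vertical below 0.06 rad and angle between the x axis of packer8 and the x axis of rest, either way round below 0.2 rad) or (x of packer10 in the frame of rest between -0.045 and 0.02 m and y of packer10 in the frame of rest between -0.025 and 0.025 m and z of packer10 in the frame of rest below 0.026 m and angle between packer10's own z axis and vertical below 0.06 rad and angle between the x axis of packer10 and the x axis of rest, either way round below 0.2 rad)) and ((x of packer16 in the frame of rest between -0.045 and 0.02 m and y of packer16 in the frame of rest between -0.025 and 0.025 m and z of packer16 in the frame of rest below 0.026 m and angle between packer16's own z axis and vertical below 0.06 rad and angle between the x axis of packer16 and the x axis of rest, either way round below 0.2 rad) or (x of packer20 in the frame of rest between -0.045 and 0.02 m and y of packer20 in the frame of rest between -0.025 and 0.025 m and z of packer20 in the frame of rest below 0.026 m and angle between packer20's own z axis and vertical below 0.06 rad and angle between the x axis of packer20 and the x axis of rest, either way round below 0.2 rad))), for 0.2 s.
2. the fingers press on the strip with more than 6 N and the strip bears on the pack with more than 2 N (all of step 1 and contact force between the fingers and rest above 6 N and contact force between any of packer8, packer10, packer16, packer20 and rest above 2 N), for 0.2 s.
At the end, for the whole second after the job is handed in: One thin (8/10 mm) and one thick (16/20 mm) packer lie flat, at rest under the cross: middles -45 to +20 mm across the strip from the point below the cross (minus: robot's side), within 25 mm along it, square within 0.2 rad. All packers at rest; the rest may lie anywhere (all of step 1 and linear speed of each of packer8, packer10, packer16, packer20 below 0.01 m/s); the robot touches nothing.
It fails at once if the clamped work is forced or struck (more than 60 N) (contact force between anything else and rest above 60 N).
It fails at once if a bystander (bottle, offcut, spanner, brush, core bit) is moved more than 40 mm (distance of any of bottle, offcut, spanner, brush, corebit from where it was at the start of the episode above 0.04 m).
It also fails if it takes over 72 s, if anything falls off the work surface, if the arm or the gripper's body presses on something with over 40 N, if the wrist force passes 120 N, or if a joint passes its speed limit or range.

## Working session

There is one attempt and no reset: what is moved stays moved. The work goes in short steps, Python scripts to look and compute and a shell command to move; the robot and the scene stay as the last step left them, time stands still between calls to the robot, and variables do not carry over. Pictures are saved under pics/ and viewed, at most 10 in all, crops included, and the job is handed in when it is done.

```bash
ls; mkdir -p pics
cat > h.py <<'E'
import numpy as np, cv2
from station import r
def cam(n):
    c=r.capture(n); f=c["frame"]; h=f.shape[0]
    fl=h/2/np.tan(np.radians(c["vertical_fov"])/2)
    c["K"]=np.array([[fl,0,c["cx"]],[0,fl,c["cy"]],[0,0,1.]])
    c["R"]=cv2.Rodrigues(np.array(c["rvec"],float))[0]; c["t"]=np.array(c["tvec"],float).ravel()
    c["d"]=np.array(c["distortion"],float); return c
def ray(c,px,z):
    u=cv2.undistortPoints(np.array(px,float).reshape(-1,1,2),c["K"],c["d"]).reshape(-1,2)
    D=np.c_[u,np.ones(len(u))]@c["R"]; o=-c["R"].T@c["t"]
    return o+D*((z-o[2])/D[:,2])[:,None]
def proj(c,P):
    return cv2.projectPoints(np.array(P,float).reshape(-1,1,3),np.array(c["rvec"],float),c["t"],c["K"],c["d"])[0].reshape(-1,2)
def save(c,name,box=None,s=1):
    f=c["frame"][:,:,::-1]
    if box: x0,y0,x1,y1=box; f=f[y0:y1,x0:x1]
    cv2.imwrite("pics/"+name,cv2.resize(f,None,fx=s,fy=s,interpolation=cv2.INTER_CUBIC))
E
python3 - <<'E'
from h import *
import pickle
for n in ("scene","top"):
    c=cam(n); save(c,n+"0.png",None,1.4); pickle.dump(c,open(n+".pkl","wb")); print(n,-c["R"].T@c["t"],c["R"][2],c["d"])
s=r.sense(); print(s["time_s"],s["ee_rot"],s["wrist_force"],s["gripper_width"])
E
```

```text
pics
scene [1.03464529 0.51843135 0.78149355] [-0.51178779 -0.46988941 -0.71921985] [-0.10442829  0.          0.          0.          0.        ]
top [0.40451448 0.03445638 1.45058078] [ 0.09329024  0.00405568 -0.9956307 ] [-0.00104675  0.          0.          0.          0.        ]
0.1 [[-9.47763842e-01 -3.18972049e-01 -7.28786265e-04]
 [-3.18972862e-01  9.47762112e-01  1.81476990e-03]
 [ 1.11855135e-04  1.95243634e-03 -9.99998088e-01]] [-0.21611365  0.38590978  0.18119449] 0.9982206336205467
```

View pics/scene0.png

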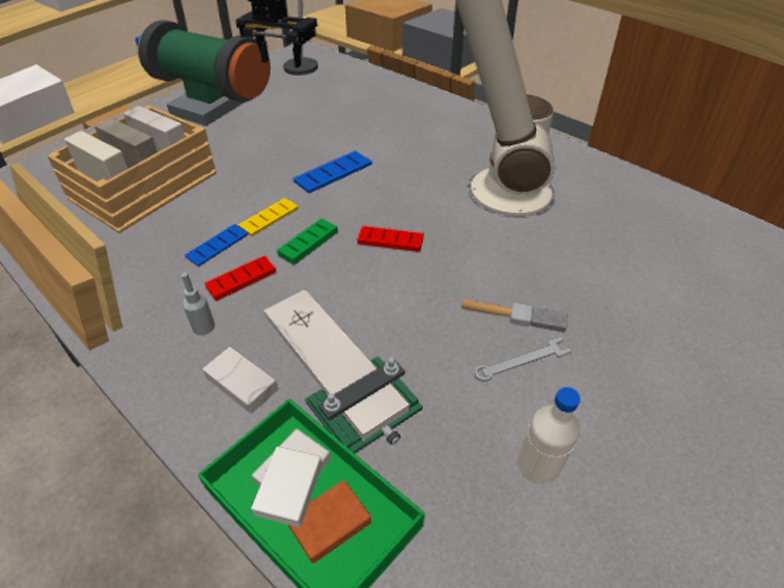

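View pics/top0.png

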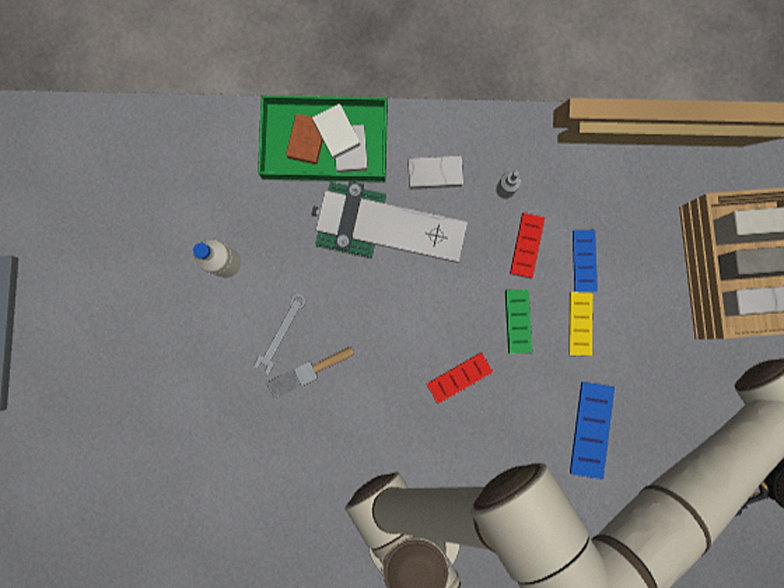

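The pictures are 1.4x.
- **Blue:** two in the top view, at (585,260) and a larger one at (592,430). The smaller one, (585,260), is meant.
- **Red:** two, at (527,245) and (460,378). Robot's right (-y) is image right, so (527,245) is meant.
- **Single items:** green at (518,322), yellow at (581,323), and the cross at (436,236).

Run:
```python
from h import *
import pickle
c=pickle.load(open("top.pkl","rb")); hsv=cv2.cvtColor(c["frame"],cv2.COLOR_RGB2HSV)
def objs(lo,hi,z,name,xr=None):
    m=cv2.inRange(hsv,np.array(lo),np.array(hi))
    m=cv2.morphologyEx(m,cv2.MORPH_CLOSE,np.ones((5,5)))
    for k in cv2.findContours(m,cv2.RETR_EXTERNAL,cv2.CHAIN_APPROX_NONE)[0]:
        if cv2.contourArea(k)<250: continue
        P=ray(c,k.reshape(-1,2),z)[:,:2]*1000
        (x,y),(w,h),a=cv2.minAreaRect(P.astype(np.float32))
        if w<h: a+=90
        print(name,k.reshape(-1,2).mean(0).round(),"xy",round(x),round(y),"size",round(max(w,h)),round(min(w,h)),"long-axis deg",round((a+90)%180-90,1))
objs((105,150,60),(130,255,255),.008,"blue"); objs((20,150,100),(32,255,255),.010,"yellow")
objs((0,200,100),(5,255,255),.016,"red"); objs((50,150,50),(80,255,255),.020,"green")
for z in (.045,.052):
    print("cross",z,(ray(c,[[436.5/1.4,236/1.4]],z)*1000).round())
    print(" corners",(ray(c,np.array([[467,220],[459,262],[368,203],[362,244]])/1.4,z)*1000).round(0).tolist())
print("others",(ray(c,np.array([[511,183],[436,172],[355,190],[343,241]])/1.4,.03)*1000).round(0).tolist())
save(c,"crop.png",(280,120,450,350),2.5)
```

```text
blue [423. 307.] xy 237 -386 size 199 72 long-axis deg -7.6
blue [418. 186.] xy 610 -371 size 136 49 long-axis deg 1.9
yellow [415. 231.] xy 469 -361 size 140 47 long-axis deg -0.3
red [328. 269.] xy 344 -94 size 136 48 long-axis deg -59.1
red [376. 175.] xy 640 -241 size 138 48 long-axis deg -11.4
green [370. 229.] xy 471 -222 size 136 49 long-axis deg 3.2
green [231.  98.] xy 874 223 size 285 192 long-axis deg -90.0
cross 0.045 [[650. -38.  45.]]
 corners [[687.0, -104.0, 45.0], [594.0, -88.0, 45.0], [720.0, 114.0, 45.0], [629.0, 125.0, 45.0]]
cross 0.052 [[649. -37.  52.]]
 corners [[686.0, -103.0, 52.0], [593.0, -87.0, 52.0], [719.0, 114.0, 52.0], [628.0, 124.0, 52.0]]
others [[776.0, -202.0, 30.0], [797.0, -35.0, 30.0], [752.0, 145.0, 30.0], [637.0, 168.0, 30.0]]
```

View pics/crop.png

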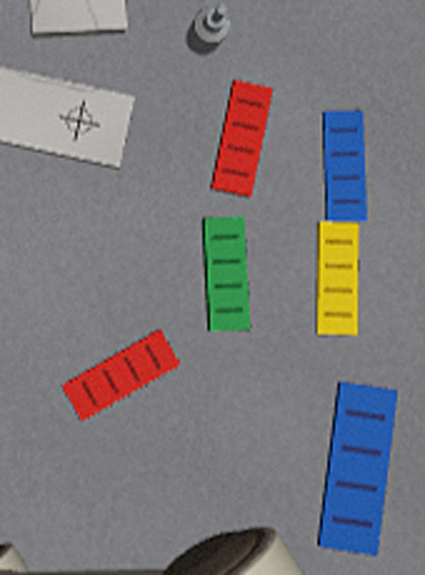

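The crop agrees: the far-right red is at crop (243,138), world (640,-241), and the small blue is at crop (345,165), world (610,-371). Next I'll feel the strip's height at the cross with the gripper shut.

```bash
cat >> h.py <<'E'
from scipy.spatial.transform import Rotation as Ro
def go(x,y,z,yaw=None):
    "mm; yaw = world angle of tool x axis mod 180 (deg)"
    s=r.sense(); R=np.array(s["ee_rot"]); p=np.array(s["tcp_pos"])*1000
    cur=np.degrees(np.arctan2(R[1,0],R[0,0]))
    if yaw is None: yaw=cur
    d=(yaw-cur+90)%180-90; a=np.radians(cur+d)
    T=np.array([[np.cos(a),np.sin(a),0],[np.sin(a),-np.cos(a),0],[0,0,-1]])
    print("t",round(s["time_s"],1),"at",p.round(1),"yaw",round(cur,1),"j6",round(s["joints"][5]),"| shift",(R.T@(np.array([x,y,z])-p)).round(1).tolist(),"turn",Ro.from_matrix(R.T@T).as_rotvec().round(3).tolist())
E
python3 -c "
from h import *
go(650,-38,292,-9); go(650,-38,140,-9)"
```

```text
t 0.1 at [ 199.3 -591.9  291.3] yaw -161.4 j6 -15 | shift [-603.8, 381.3, -0.0] turn [0.002, -0.001, 0.482]
t 0.1 at [ 199.3 -591.9  291.3] yaw -161.4 j6 -15 | shift [-603.8, 381.0, 152.0] turn [0.002, -0.001, 0.482]
```

```bash
python3 -m pendant '[[[-400,250,20],[0,0,0.482]],[[-400,250,20],[0,0,0.482]],[[-400,250,20],[0,0,0.482]],[[-400,250,20],[0,0,0.482]],[[-400,250,20],[0,0,0.482]],[[-400,250,20],[0,0,0.482]],[[-400,250,20],[0,0,0.482]],[[-400,250,20],[0,0,0.482]],[[-400,250,20],[0,0,0.482]],[[-400,250,20],[0,0,0.482]]]' 0
python3 -c "
from h import *
go(650,-38,130,-9)"
```

```text
time_s: 1.1
tcp_pos: [0.5002, -0.2251, 0.2718]
ee_rot: [[-0.988, 0.154, -0.0], [0.154, 0.988, 0.0], [0.0, 0.0, -1.0]]
wrist_force: [0.2, -0.3, 0.3]
gripper_width: 0.172
gripper_force: 0.0
t 1.1 at [ 500.2 -225.1  271.8] yaw 171.1 j6 -92 | shift [-119.2, 207.9, 141.8] turn [0.0, -0.0, 0.002]
```

```bash
python3 -m pendant '[[[-119,208,142],[0,0,0]],[[-119,208,142],[0,0,0]],[[-119,208,142],[0,0,0]],[[-119,208,142],[0,0,0]],[[-119,208,142],[0,0,0]],[[-119,208,142],[0,0,0]],[[-119,208,142],[0,0,0]],[[-119,208,142],[0,0,0]]]' 
python3 -c "
from h import *
go(650,-38,123,-9); c=cam('wrist'); save(c,'w1.png',None,1.2); print(-c['R'].T@c['t'],c['R'][2])"
```

```text
time_s: 1.9
tcp_pos: [0.6485, -0.0406, 0.1292]
ee_rot: [[-0.988, 0.156, -0.002], [0.156, 0.988, -0.0], [0.002, -0.001, -1.0]]
wrist_force: [-0.3, 0.2, 0.0]
gripper_width: 0.002
gripper_force: 0.0
t 1.9 at [648.5 -40.6 129.2] yaw 171.0 j6 -110 | shift [-1.1, 2.8, 6.2] turn [-0.001, -0.002, 0.001]
[ 0.57254866 -0.02900059  0.22102906] [ 0.27723228 -0.04381992 -0.95980315]
```

View pics/w1.png

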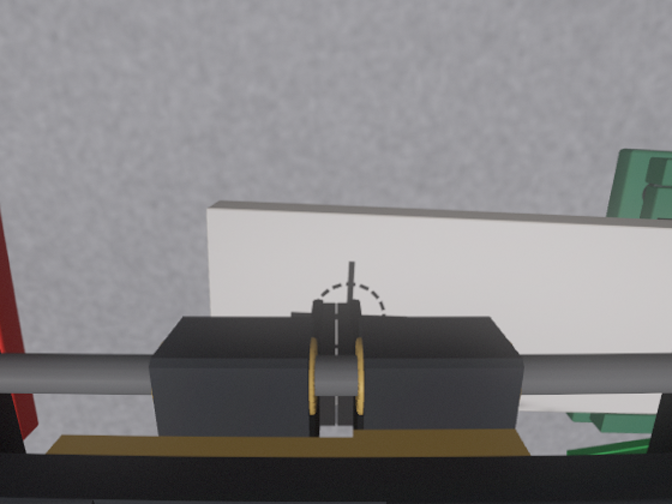

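The fingertips hang almost over the cross, which sits near (351,300), about 3 mm toward +y, as computed. I'll descend and feel.

```bash
python3 -m pendant '[[[-1,3,4],[0,0,0]],[[-1,3,6],[0,0,0]],[[-1,3,6],[0,0,0]],[[-1,3,6],[0,0,0]]]' | egrep 'time|tcp|wrist'
for i in 1 ; do python3 -m pendant '[[[0,0,1],[0,0,0]],[[0,0,1],[0,0,0]],[[0,0,1],[0,0,0]]]'| egrep 'tcp|wrist'; done
python3 -m pendant '[[[0,0,1],[0,0,0]],[[0,0,1],[0,0,0]],[[0,0,1],[0,0,0]]]'| egrep 'tcp|wrist'
python3 -m pendant '[[[0,0,1],[0,0,0]],[[0,0,1],[0,0,0]],[[0,0,1],[0,0,0]]]'| egrep 'tcp|wrist'
```

```text
time_s: 2.35
tcp_pos: [0.6502, -0.0386, 0.1246]
wrist_force: [-0.9, -0.9, 1.1]
tcp_pos: [0.6503, -0.0381, 0.1233]
wrist_force: [-0.3, -1.1, 0.0]
tcp_pos: [0.6503, -0.0381, 0.1222]
wrist_force: [-0.2, 0.7, 1.1]
tcp_pos: [0.6503, -0.0381, 0.1212]
wrist_force: [0.4, 0.9, -0.3]
```

```bash
python3 -m pendant '[[[0,0,1],[0,0,0]],[[0,0,1],[0,0,0]],[[0,0,1],[0,0,0]]]'| egrep 'tcp|wrist'
python3 -m pendant '[[[0,0,1],[0,0,0]],[[0,0,1],[0,0,0]],[[0,0,1],[0,0,0]]]'| egrep 'tcp|wrist'
python3 -m pendant '[[[0,0,1],[0,0,0]],[[0,0,1],[0,0,0]],[[0,0,1],[0,0,0]]]'| egrep 'tcp|wrist'
python3 -m pendant '[[[0,0,1],[0,0,0]],[[0,0,1],[0,0,0]],[[0,0,1],[0,0,0]]]'| egrep 'time|tcp|wrist'
```

```text
tcp_pos: [0.6503, -0.0381, 0.1202]
wrist_force: [0.3, -0.5, -0.2]
tcp_pos: [0.6503, -0.0381, 0.1192]
wrist_force: [0.6, -0.2, 0.7]
tcp_pos: [0.6503, -0.0381, 0.1182]
wrist_force: [-0.6, 0.2, 0.9]
time_s: 4.45
tcp_pos: [0.6503, -0.0381, 0.1172]
wrist_force: [0.3, 0.2, -0.1]
```

```bash
python3 -m pendant '[[[0,0,0.7],[0,0,0]],[[0,0,0.7],[0,0,0]],[[0,0,0.7],[0,0,0]]]'| egrep 'tcp|wrist'
python3 -m pendant '[[[0,0,0.7],[0,0,0]],[[0,0,0.7],[0,0,0]],[[0,0,0.7],[0,0,0]]]'| egrep 'tcp|wrist'
python3 -m pendant '[[[0,0,0.7],[0,0,0]],[[0,0,0.7],[0,0,0]],[[0,0,0.7],[0,0,0]]]'| egrep 'tcp|wrist'
python3 -m pendant '[[[0,0,0.7],[0,0,0]],[[0,0,0.7],[0,0,0]],[[0,0,0.7],[0,0,0]]]'| egrep 'time|tcp|wrist'
```

```text
tcp_pos: [0.6503, -0.0381, 0.1165]
wrist_force: [0.1, -0.3, 0.5]
tcp_pos: [0.6503, -0.0381, 0.1158]
wrist_force: [0.5, -0.0, -0.3]
tcp_pos: [0.6503, -0.0381, 0.1151]
wrist_force: [0.4, -0.5, 0.6]
time_s: 5.65
tcp_pos: [0.6504, -0.0381, 0.1149]
wrist_force: [-1.7, -0.1, 2.4]
```

Contact is at tcp z ≈ 115.0, so the strip top is ≈ 45.0 mm and the underside ≈ 25.0 mm. That means 8 + 16 = 24 mm is the snug pair (26 would not go in). I'll fetch the red one first.

```bash
python3 -m pendant '[[[0,0,-50],[0,0,0]],[[0,0,-70],[0,0,0]],[[0,0,-70],[0,0,0]]]' | egrep 'time|tcp'
python3 -c "
from h import *
go(640,-241,130,-11.4);go(640,-241,73,-11.4)"
```

```text
time_s: 5.95
tcp_pos: [0.6523, -0.0379, 0.1885]
t 6.0 at [652.3 -37.9 188.5] yaw 171.0 j6 -110 | shift [-19.0, -202.6, 58.3] turn [0.002, 0.008, 0.042]
t 6.0 at [652.3 -37.9 188.5] yaw 171.0 j6 -110 | shift [-18.6, -202.7, 115.3] turn [0.002, 0.008, 0.042]
```

```bash
python3 -m pendant '[[[-21,-202,20],[0,0,0.042]],[[-21,-202,20],[0,0,0.042]],[[-21,-202,20],[0,0,0.042]],[[-21,-202,20],[0,0,0.042]],[[-21,-202,54],[0,0,0.042]],[[-21,-202,54],[0,0,0.042]],[[-21,-202,54],[0,0,0.042]],[[-21,-202,54],[0,0,0.042]]]' 1 | egrep 'time|tcp|width'
python3 -c "
from h import *
go(640,-241,73,-11.4); c=cam('wrist'); save(c,'w2.png')
hsv=cv2.cvtColor(c['frame'],cv2.COLOR_RGB2HSV)
m=cv2.inRange(hsv,np.array((0,200,60)),np.array((5,255,255)))
k=max(cv2.findContours(m,cv2.RETR_EXTERNAL,cv2.CHAIN_APPROX_NONE)[0],key=cv2.contourArea).reshape(-1,2)
P=ray(c,k,.016)[:,:2]*1000; print(cv2.minAreaRect(P.astype(np.float32)))
"
```

```text
time_s: 6.75
tcp_pos: [0.6403, -0.2399, 0.1315]
gripper_width: 0.647
t 6.8 at [ 640.3 -239.9  131.5] yaw 168.7 j6 -94 | shift [0.2, -1.1, 58.5] turn [-0.0, 0.002, 0.002]Traceback (most recent call last):
  File "<string>", line 6, in <module>
    k=max(cv2.findContours(m,cv2.RETR_EXTERNAL,cv2.CHAIN_APPROX_NONE)[0],key=cv2.contourArea).reshape(-1,2)
      ~~~^^^^^^^^^^^^^^^^^^^^^^^^^^^^^^^^^^^^^^^^^^^^^^^^^^^^^^^^^^^^^^^^^^^^^^^^^^^^^^^^^^^^
ValueError: max() iterable argument is empty
```

View pics/w2.png

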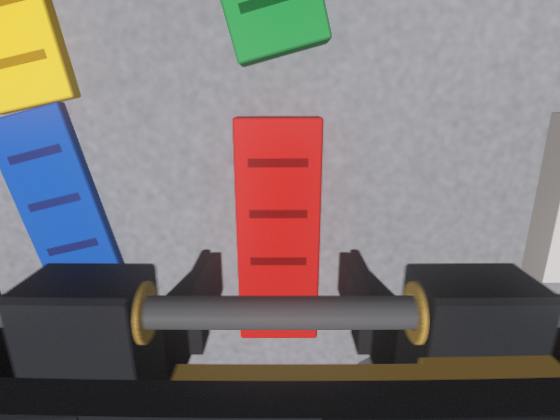

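The red plate sits squarely between the fingers (plate columns 235–322, fingers 222 and 340). I'll descend and grip.

```bash
python3 -m pendant '[[[0,-1,30],[0,0,0]],[[0,-1,57],[0,0,0]],[[0,-1,57],[0,0,0]],[[0,-1,57],[0,0,0]]]' 1 | egrep 'time|tcp|width|wrist'
python3 -m pendant '[[[0,0,0],[0,0,0]],[[0,0,0],[0,0,0]],[[0,0,0],[0,0,0]],[[0,0,0],[0,0,0]],[[0,0,0],[0,0,0]],[[0,0,0],[0,0,0]]]' 0 | egrep 'time|tcp|width|force'
python3 -c "
from h import *
go(522,-18,110,-9); go(522,-18,73,-9)"
```

```text
time_s: 7.2
tcp_pos: [0.6401, -0.2412, 0.0748]
wrist_force: [0.5, 1.0, 0.6]
gripper_width: 0.984
time_s: 7.8
tcp_pos: [0.6393, -0.2419, 0.0736]
wrist_force: [-0.5, -0.2, 1.0]
gripper_width: 0.568
gripper_force: 30.0
t 7.8 at [ 639.3 -241.9   73.6] yaw 168.6 j6 -94 | shift [159.3, 196.2, -36.4] turn [0.0, 0.0, -0.042]
t 7.8 at [ 639.3 -241.9   73.6] yaw 168.6 j6 -94 | shift [159.3, 196.2, 0.6] turn [0.0, 0.0, -0.042]
```

```bash
python3 -m pendant '[[[20,0,-50],[0,0,0]],[[60,0,-70],[0,0,-0.042]],[[110,0,-70],[0,0,-0.042]],[[159,20,-70],[0,0,-0.042]],[[159,70,-70],[0,0,-0.042]],[[159,120,-70],[0,0,-0.042]],[[159,160,-70],[0,0,-0.042]],[[159,196,-70],[0,0,-0.042]],[[159,196,-50],[0,0,-0.042]],[[159,196,-30],[0,0,-0.042]]]' | egrep 'time|tcp|width|force'
python3 -c "
from h import *
go(522,-18,73.5,-9)"
```

```text
time_s: 8.8
tcp_pos: [0.5227, -0.0168, 0.1035]
wrist_force: [-0.3, -0.2, -0.7]
gripper_width: 0.567
gripper_force: 30.0
t 8.8 at [522.7 -16.8 103.5] yaw 171.1 j6 -115 | shift [0.6, -1.4, 30.0] turn [0.001, 0.002, 0.002]
```

```bash
python3 -m pendant '[[[0,-1,20],[0,0,0]],[[0,-1,29.5],[0,0,0]],[[0,-1,29.5],[0,0,0]],[[0,-1,29.5],[0,0,0]],[[0,-1,29.5],[0,0,0]]]' | egrep 'time|tcp|width|force'
python3 -m pendant '[[[0,0,0],[0,0,0]],[[0,0,0],[0,0,0]],[[0,0,0],[0,0,0]],[[0,0,0],[0,0,0]]]' 1 | egrep 'tcp|width|wrist'
python3 -m pendant '[[[0,0,-50],[0,0,0]],[[0,0,-80],[0,0,0]],[[0,0,-80],[0,0,0]],[[0,0,-80],[0,0,0]]]' 1 | egrep 'time|tcp|width|wrist'
python3 - <<'E'
from h import *
go(610,-371,130,1.9); go(610,-371,72.5,1.9)
c=cam('top'); hsv=cv2.cvtColor(c["frame"],cv2.COLOR_RGB2HSV)
for lo,hi,z in (((0,180,60),(8,255,255),.016),((105,150,60),(130,255,255),.008)):
    m=cv2.morphologyEx(cv2.inRange(hsv,np.array(lo),np.array(hi)),cv2.MORPH_CLOSE,np.ones((5,5)))
    for k in cv2.findContours(m,cv2.RETR_EXTERNAL,cv2.CHAIN_APPROX_NONE)[0]:
        if cv2.contourArea(k)>150: print(cv2.minAreaRect((ray(c,k.reshape(-1,2),z)[:,:2]*1000).astype(np.float32)))
E
```

```text
time_s: 9.3
tcp_pos: [0.5222, -0.0193, 0.0742]
wrist_force: [-1.0, -0.2, -0.8]
gripper_width: 0.571
gripper_force: 30.0
tcp_pos: [0.5221, -0.0193, 0.0741]
wrist_force: [0.7, -0.2, -0.2]
gripper_width: 0.848
time_s: 10.1
tcp_pos: [0.522, -0.0192, 0.1546]
wrist_force: [-0.4, 1.0, -0.6]
gripper_width: 0.995
t 10.1 at [522.  -19.2 154.6] yaw 171.0 j6 -115 | shift [-142.1, -333.6, 24.4] turn [0.001, 0.001, -0.191]
t 10.1 at [522.  -19.2 154.6] yaw 171.0 j6 -115 | shift [-142.0, -333.7, 81.9] turn [0.001, 0.001, -0.191]
((343.61187744140625, -94.14674377441406), (48.000484466552734, 139.43519592285156), 30.933197021484375)
((478.3069763183594, -12.929876327514648), (48.26674270629883, 46.49018096923828), 80.70650482177734)
((237.4715576171875, -386.1430969238281), (71.50374603271484, 199.18460083007812), 82.37420654296875)
((610.4888916015625, -371.0667724609375), (135.7382049560547, 49.00056457519531), 1.8807244300842285)
```

```bash
python3 -m pendant '[[[-142,-334,0],[0,0,-0.191]],[[-142,-334,0],[0,0,-0.191]],[[-142,-334,0],[0,0,-0.191]],[[-142,-334,0],[0,0,-0.191]],[[-142,-334,24],[0,0,-0.191]],[[-142,-334,24],[0,0,-0.191]],[[-142,-334,24],[0,0,-0.191]],[[-142,-334,24],[0,0,-0.191]],[[-142,-334,24],[0,0,-0.191]],[[-142,-334,24],[0,0,-0.191]]]' 1 | egrep 'time|tcp|width'
python3 -c "
from h import *
go(610,-371,72.5,1.9); c=cam('wrist'); save(c,'w3.png')"
```

```text
time_s: 11.15
tcp_pos: [0.6089, -0.3713, 0.1275]
gripper_width: 1.001
t 11.2 at [ 608.9 -371.3  127.5] yaw -178.1 j6 -70 | shift [-1.3, 0.2, 55.0] turn [0.002, -0.004, -0.001]
```

View pics/w3.png

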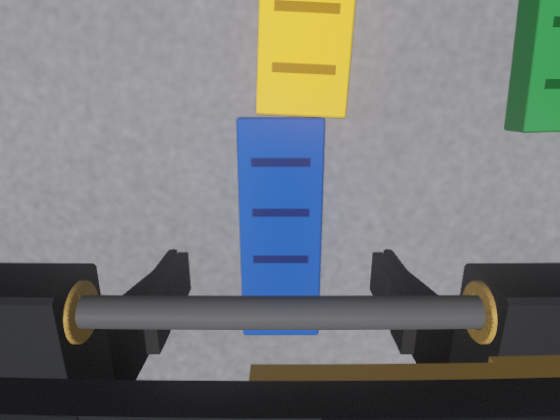

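The small blue plate is centred and square between the fingers (columns 238–324, fingers 187 and 373).

```bash
python3 -m pendant '[[[0,0,30],[0,0,0]],[[0,0,57],[0,0,0]],[[0,0,57],[0,0,0]],[[0,0,57],[0,0,0]]]' 1 | egrep 'time|tcp|width|wrist'
python3 -m pendant '[[[0,0,0],[0,0,0]],[[0,0,0],[0,0,0]],[[0,0,0],[0,0,0]],[[0,0,0],[0,0,0]],[[0,0,0],[0,0,0]],[[0,0,0],[0,0,0]]]' 0 | egrep 'time|tcp|width|force'
python3 -c "
from h import *
go(522,-19,110,-9); go(522,-19,89.5,-9)"
```

```text
time_s: 11.6
tcp_pos: [0.6101, -0.3697, 0.0729]
wrist_force: [-0.2, 0.3, -0.1]
gripper_width: 0.999
time_s: 12.2
tcp_pos: [0.6099, -0.3714, 0.073]
wrist_force: [-0.1, 0.5, 0.9]
gripper_width: 0.566
gripper_force: 30.0
t 12.2 at [ 609.9 -371.4   73. ] yaw -178.1 j6 -70 | shift [76.0, 355.2, -37.0] turn [0.0, 0.0, 0.191]
t 12.2 at [ 609.9 -371.4   73. ] yaw -178.1 j6 -70 | shift [76.0, 355.2, -16.5] turn [0.0, 0.0, 0.191]
```

```bash
python3 -m pendant '[[[0,0,-50],[0,0,0]],[[20,30,-70],[0,0,0.08]],[[40,75,-70],[0,0,0.191]],[[60,120,-70],[0,0,0.191]],[[76,167,-70],[0,0,0.191]],[[76,217,-70],[0,0,0.191]],[[76,265,-70],[0,0,0.191]],[[76,310,-70],[0,0,0.191]],[[76,340,-70],[0,0,0.191]],[[76,355,-70],[0,0,0.191]]]' | egrep 'time|tcp|width|force'
python3 -m pendant '[[[0,0,10],[0,0,0]],[[0,0,30],[0,0,0]],[[0,0,35],[0,0,0]],[[0,0,35],[0,0,0]]]' | egrep 'time|tcp|width|force'
python3 -c "
from h import *
go(522,-19,89.5,-9)"
```

```text
time_s: 13.2
tcp_pos: [0.5219, -0.0169, 0.1432]
wrist_force: [-0.1, -0.2, 0.3]
gripper_width: 0.567
gripper_force: 30.0
time_s: 13.6
tcp_pos: [0.5213, -0.0204, 0.1067]
wrist_force: [0.4, -0.0, -1.3]
gripper_width: 0.565
gripper_force: 30.0
t 13.6 at [521.3 -20.4 106.7] yaw 170.9 j6 -115 | shift [-0.5, 1.5, 17.2] turn [-0.001, -0.003, -0.002]
```

```bash
python3 -m pendant '[[[0,1,10],[0,0,0]],[[0,1,17],[0,0,0]],[[0,1,18],[0,0,0]],[[0,1,18],[0,0,0]],[[0,1,18],[0,0,0]]]' | egrep 'time|tcp|width|force'
python3 -m pendant '[[[0,0,0],[0,0,0]],[[0,0,0],[0,0,0]],[[0,0,0],[0,0,0]],[[0,0,0],[0,0,0]],[[0,0,0],[0,0,0]]]' 1 | egrep 'tcp|width|wrist'
python3 -m pendant '[[[0,0,-40],[0,0,0]],[[55,0,-50],[0,0,0]],[[55,0,-50],[0,0,0]],[[55,0,-50],[0,0,0]],[[55,0,-50],[0,0,0]]]' 1 | egrep 'time|tcp|width|wrist'
python3 - <<'E'
from h import *
c=cam('scene'); save(c,'s2.png',(150,140,400,330),3)
go(467.7,-10,73,-9)
c=cam('wrist'); save(c,'w4.png',None,1)
a,b=cv2.imread('pics/s2.png'),cv2.imread('pics/w4.png')
E
```

```text
time_s: 14.1
tcp_pos: [0.5224, -0.0182, 0.0902]
wrist_force: [-0.2, 0.2, -0.1]
gripper_width: 0.571
gripper_force: 30.0
tcp_pos: [0.5222, -0.0182, 0.09]
wrist_force: [-0.4, -0.4, 0.3]
gripper_width: 0.931
time_s: 15.1
tcp_pos: [0.4686, -0.0094, 0.1401]
wrist_force: [0.0, 0.3, -0.3]
gripper_width: 0.996
t 15.2 at [468.8  -9.4 139.9] yaw 171.0 j6 -118 | shift [1.0, -0.7, 66.9] turn [0.0, 0.001, 0.0]
```

View pics/s2.png

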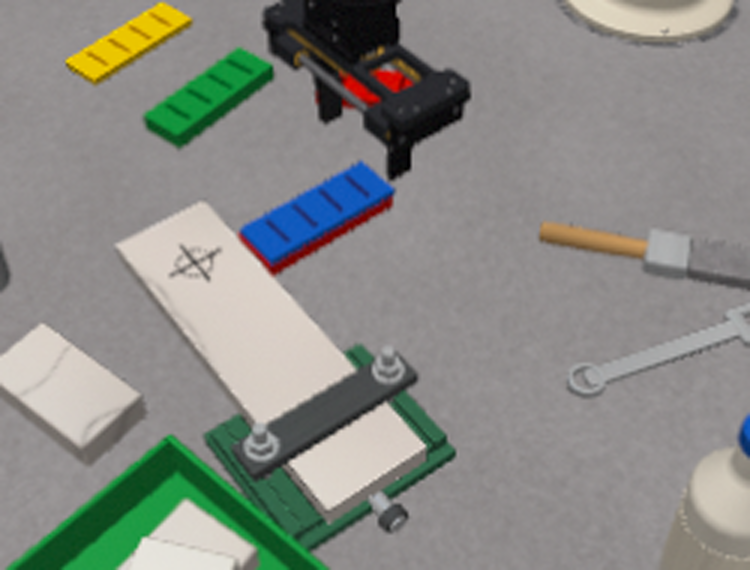

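The blue plate sits squarely on the red one, just in front of the mouth and in line with the cross (crop, 3x: stack from (258,250) to (375,180), cross at (195,262)). I'll grip both at the tail and slide them in.

```bash
python3 -m pendant '[[[0,0,40],[0,0,0]],[[0,0,60],[0,0,0]],[[0,0,66.5],[0,0,0]],[[0,0,66.5],[0,0,0]],[[0,0,66.5],[0,0,0]]]' 1 | egrep 'time|tcp|width|wrist'
python3 -m pendant '[[[0,0,0],[0,0,0]],[[0,0,0],[0,0,0]],[[0,0,0],[0,0,0]],[[0,0,0],[0,0,0]],[[0,0,0],[0,0,0]],[[0,0,0],[0,0,0]]]' 0 | egrep 'time|tcp|width|force'
python3 -m pendant '[[[-3,0,0],[0,0,0]],[[-8,0,0],[0,0,0]],[[-14,0,0],[0,0,0]],[[-20,0,0],[0,0,0]],[[-26,0,0],[0,0,0]],[[-32,0,0],[0,0,0]],[[-36,0,0],[0,0,0]],[[-38,0,0],[0,0,0]],[[-38,0,0],[0,0,0]]]' | egrep 'time|tcp|width|force'
```

```text
time_s: 15.7
tcp_pos: [0.4688, -0.0094, 0.0739]
wrist_force: [0.2, 0.2, 0.9]
gripper_width: 0.998
time_s: 16.3
tcp_pos: [0.4678, -0.0097, 0.0736]
wrist_force: [-0.6, -0.8, 0.5]
gripper_width: 0.571
gripper_force: 30.0
time_s: 17.2
tcp_pos: [0.5044, -0.0158, 0.0736]
wrist_force: [-3.3, -0.2, 5.7]
gripper_width: 0.571
gripper_force: 30.0
```

```bash
python3 -m pendant '[[[-3,0,-0.3],[0,0,0]],[[-6,0,-0.3],[0,0,0]],[[-10,0,-0.3],[0,0,0]],[[-10,0,-0.3],[0,0,0]]]' | egrep 'time|tcp|width|force'
python3 - <<'E'
from h import *
c=cam('scene'); save(c,'s3.png',(180,170,350,290),4)
E
```

```text
time_s: 17.6
tcp_pos: [0.5162, -0.0171, 0.0736]
wrist_force: [0.2, -1.2, 0.2]
gripper_width: 0.571
gripper_force: 30.0
```

View pics/s3.png

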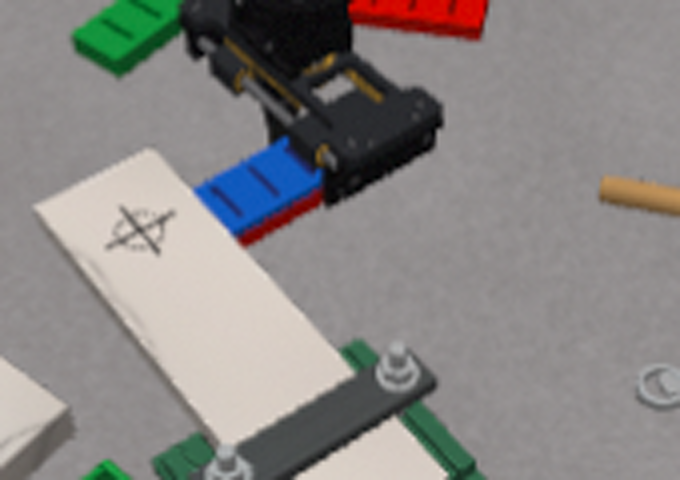

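The stack is entering cleanly beneath the strip (blue over red, mouth at about (215,220)), and the force has dropped to zero. I'll carry on for 56 mm.

```bash
python3 -m pendant '[[[-3,0,0],[0,0,0]],[[-9,0,0],[0,0,0]],[[-15,0,0],[0,0,0]],[[-21,0,0],[0,0,0]],[[-27,0,0],[0,0,0]],[[-29,0,0],[0,0,0]],[[-29,0,0],[0,0,0]]]' | egrep 'time|tcp|width|force'
python3 -m pendant '[[[-3,0,0],[0,0,0]],[[-9,0,0],[0,0,0]],[[-15,0,0],[0,0,0]],[[-21,0,0],[0,0,0]],[[-26,0,0],[0,0,0]],[[-27,0,0],[0,0,0]],[[-27,0,0],[0,0,0]]]' | egrep 'time|tcp|width|force'
python3 -c "
from h import *
go(650-79*.988,-38+79*.156,73.6,-9)"
```

```text
time_s: 18.35
tcp_pos: [0.5446, -0.0217, 0.0737]
wrist_force: [0.4, 0.1, -2.9]
gripper_width: 0.574
gripper_force: 30.0
time_s: 19.05
tcp_pos: [0.571, -0.0259, 0.0737]
wrist_force: [0.8, 0.1, -1.5]
gripper_width: 0.577
gripper_force: 30.0
t 19.1 at [571.  -25.9  73.7] yaw 171.0 j6 -113 | shift [-0.9, 0.4, 0.1] turn [0.0, 0.0, -0.0]
```

```bash
python3 -m pendant '[[[0,0,0],[0,0,0]],[[0,0,0],[0,0,0]],[[0,0,0],[0,0,0]],[[0,0,0],[0,0,0]],[[0,0,0],[0,0,0]],[[0,0,0],[0,0,0]]]' 1 | egrep 'time|tcp|width|force'
python3 -m pendant '[[[0,0,-30],[0,0,0]],[[0,0,-60],[0,0,0]],[[0,0,-90],[0,0,0]],[[0,0,-120],[0,0,0]],[[0,0,-120],[0,0,0]],[[0,0,-120],[0,0,0]],[[0,0,-120],[0,0,0]]]' 1 | egrep 'time|tcp|width|wrist'
python3 - <<'E'
from h import *
go(650,-38,121,-9)
c=cam('wrist'); hsv=cv2.cvtColor(c["frame"],cv2.COLOR_RGB2HSV); save(c,'w5.png')
m=cv2.inRange(hsv,np.array((105,150,60)),np.array((130,255,255)))
n,l,st,ce=cv2.connectedComponentsWithStats(m); print([(s.tolist()) for s in st[1:] if s[4]>100])
E
```

```text
time_s: 19.65
tcp_pos: [0.5706, -0.0258, 0.0738]
wrist_force: [-0.2, 0.1, 0.7]
gripper_width: 0.972
gripper_force: 0.0
time_s: 20.35
tcp_pos: [0.5698, -0.0259, 0.1927]
wrist_force: [0.3, -0.4, -0.1]
gripper_width: 0.998
t 20.4 at [569.8 -25.9 192.7] yaw 171.0 j6 -113 | shift [-81.2, 0.7, 71.5] turn [-0.0, -0.002, -0.0]
[[247, 193, 67, 68, 4080]]
```

View pics/w5.png

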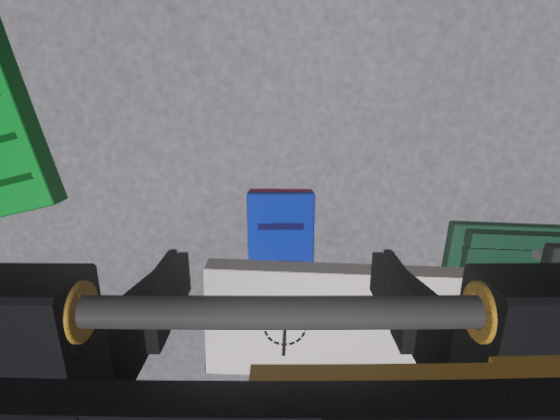

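The tail shows 50 mm or so on the robot's side (columns 247–313), in line with the cross at about column 285. Its end was at row 190. Now to press on the cross with shut fingers.

```bash
python3 - <<'E'
from h import *
c=cam('wrist'); print((ray(c,[[247,193],[313,193],[247,258],[313,258]],.024)*1000).round(1).tolist())
E
python3 -m pendant '[[[-20,0,10],[0,0,0]],[[-50,0,20],[0,0,0]],[[-81,1,30],[0,0,0]],[[-81,1,40],[0,0,0]],[[-81,1,50],[0,0,0]],[[-81,1,60],[0,0,0]],[[-81,1,68],[0,0,0]],[[-81,1,71],[0,0,0]],[[-81,1,71],[0,0,0]],[[-81,1,71],[0,0,0]]]' 0| egrep 'time|tcp|width|wrist'
python3 -m pendant '[[[0,0,2],[0,0,0]],[[0,0,4],[0,0,0]],[[0,0,5],[0,0,0]],[[0,0,5],[0,0,0]],[[0,0,5],[0,0,0]]]' | egrep 'time|tcp|width|wrist'
```

```text
[[551.9, -47.5, 24.0], [559.4, -0.6, 24.0], [601.8, -56.7, 24.0], [609.6, -7.2, 24.0]]
time_s: 21.45
tcp_pos: [0.6509, -0.0374, 0.1234]
wrist_force: [-0.2, 0.6, -0.6]
gripper_width: 0.173
time_s: 21.95
tcp_pos: [0.6508, -0.0375, 0.1177]
wrist_force: [-0.3, -1.7, 0.1]
gripper_width: 0.006
```

```bash
python3 -m pendant '[[[0,0,1],[0,0,0]],[[0,0,2],[0,0,0]],[[0,0,3],[0,0,0]],[[0,0,3],[0,0,0]]]' | egrep 'tcp|wrist'
python3 -m pendant '[[[0,0,0.5],[0,0,0]],[[0,0,0.8],[0,0,0]],[[0,0,0.8],[0,0,0]]]' | egrep 'tcp|wrist'
python3 -m pendant '[[[0,0,0.4],[0,0,0]],[[0,0,0.6],[0,0,0]],[[0,0,0.6],[0,0,0]]]' | egrep 'time|tcp|wrist'
```

```text
tcp_pos: [0.6507, -0.0375, 0.115]
wrist_force: [-0.9, 0.5, 1.2]
tcp_pos: [0.6507, -0.0376, 0.1143]
wrist_force: [-1.4, -0.1, 3.7]
time_s: 22.95
tcp_pos: [0.6508, -0.0376, 0.1143]
wrist_force: [-2.1, 0.2, 6.0]
```

```bash
python3 -m pendant '[[[0,0,0.3],[0,0,0]],[[0,0,0.6],[0,0,0]],[[0,0,0.6],[0,0,0]]]' | egrep 'tcp|wrist'
python3 -m pendant '[[[0,0,0.3],[0,0,0]],[[0,0,0.5],[0,0,0]],[[0,0,0.5],[0,0,0]]]' | egrep 'time|tcp|wrist'
```

```text
tcp_pos: [0.6508, -0.0376, 0.1142]
wrist_force: [-3.3, 1.0, 8.2]
time_s: 23.55
tcp_pos: [0.6507, -0.0376, 0.1142]
wrist_force: [-3.7, 1.1, 12.3]
```

Pressed to about 12 N, and the strip stops after a dip of about 0.8 mm, so it bears on the pack. I'll hold, lift off and check.

```bash
python3 -m pendant '[[[0,0,0],[0,0,0]],[[0,0,0],[0,0,0]],[[0,0,0],[0,0,0]],[[0,0,0],[0,0,0]],[[0,0,0],[0,0,0]],[[0,0,0],[0,0,0]]]' | egrep 'tcp|wrist'
python3 -m pendant '[[[0,0,-3],[0,0,0]],[[0,0,-10],[0,0,0]],[[0,0,-40],[0,0,0]],[[0,0,-80],[0,0,0]],[[40,0,-100],[0,0,0]],[[81,0,-100],[0,0,0]],[[81,0,-100],[0,0,0]],[[81,0,-100],[0,0,0]],[[81,0,-100],[0,0,0]]]' | egrep 'time|tcp|wrist'
python3 - <<'E'
from h import *
c=cam('wrist'); m=cv2.inRange(cv2.cvtColor(c["frame"],cv2.COLOR_RGB2HSV),np.array((105,150,60)),np.array((130,255,255)))
k=max(cv2.findContours(m,0,2)[0],key=cv2.contourArea).reshape(-1,2)
P=ray(c,k,.024)[:,:2]*1000; print(cv2.minAreaRect(P.astype(np.float32))); print(r.sense()["joint_velocities"])
E
```

```text
tcp_pos: [0.6508, -0.0376, 0.1142]
wrist_force: [-4.9, 2.4, 10.3]
time_s: 25.05
tcp_pos: [0.5718, -0.0248, 0.2124]
wrist_force: [0.2, 0.2, -0.1]
((582.1751708984375, -27.81585693359375), (48.297760009765625, 52.1883430480957), 80.53699493408203)
[-0.11904933  0.43266083  0.02202979 -0.02355743 -0.06167494 -0.02066083]
```

The tail is unchanged: 50 mm showing, square at -9.5° against the strip's -9°. The robot is clear, so I'm handing the job in.

```bash
python3 -c "
from station import r
print(r.finish_job())"
```

```text
the job is handed in; nothing more can be done
None
```

I packed the strip with the blue 8 mm and red 16 mm packers (24 mm in a gap of about 25 mm), far ends at about the strip's far edge and tails showing, pressed the cross at 10–12 N until it bore on the pack, and handed the job in at about 25 s; no verdict was returned.

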